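# Zero a grain mill, back it off half a turn and clamp the setting

## Robot

A 6-joint arm with a two-finger parallel gripper is mounted at the origin on a cart in front of the work surface, level with it; the furniture and walls round the work are solid. World frame = base frame: x ahead of the robot, y to its left, z up, the work surface at z = 0. Lengths are in mm, angles in rad, forces in N, time in s.
With the tool pointing down it reaches from about 325 to 875 mm from the base axis. Payload 4.4 kg.
Tool frame: the origin (TCP) lies on the centre line of the jaws, within the pads' length; the fingertips stand 25 mm ahead of it and the grasp point (between the pads) lies 6 mm ahead of it; x points along the fingers, y is the direction in which the jaws open and shut, and the axes are right-handed (so a half turn about x gives the same grasp; the last joint's range is limited). The gripper opens to 85 mm and grips with 20 to 120 N. Pads are 22 mm wide; open, the fingers measure 114 mm over their backs; the gripper's body (76 mm by 85 mm) begins 54 mm behind the grasp point. The pads swing forward as they close: fully open they stand 13 mm farther back than shut.
Start: joints at [1.034, 0.207, 1.542, -0, 1.393, -0.15], TCP at [216.915, 532.518, 256.282] pointing down, gripper open.
Joint ranges: [-2.73, 2.73], [-0.86, 2.22], [0.23, 2.46], [-1.11, 4.25], [0.08, 2.63], [-2.82, 2.82]. Speed limits (rad/s): [2.79, 2.79, 3.14, 3.14, 3.14, 3.14].

## Interface

Orientations are given as a unit quaternion [w, x, y, z].
In Python, from station import r, get_image, calibration, ticket, boxes_of, pinpoint gives the robot as it stands.
- The arm moves only by the tool jog_arm, never from a script. Its argument "moves" is a list of rows, each an object of numbers: "grip": the closure in counts, from 0 (fully open) to 255 (shut); "dx", "dy", "dz": the shift along the tool's x, y, z in cm; "rx", "ry", "rz": the turn, a rotation vector about the tool's x, y, z in rad. In form: [{"grip": .., "dx": .., "dy": .., "dz": .., "rx": .., "ry": .., "rz": ..}, ...]. A call has 1 to 20 rows; each row shifts and turns the pose as measured when the row begins, along the tool's axes as they then stand; what a row does not reach is not made up. A row lasts 1/12 s, in which the tool goes at most 41.7 mm and 7.16 degrees, less where a joint would pass 70% of its speed; a pose out of reach is approached as far as the arm can. A call with a gripper value outside its range is refused whole. The fingers move at their own pace and stop on an object; the grip force is fixed at half the most. Time passes only in rows, so rows that do not move let the fingers close. It gives the time, the measured TCP pose, the force and the opening at its end, in the units of the state.
- r.sense(): the state, without advancing time (a new reading comes with each control period).
- get_image(name): name is "scene" or "top" or "wrist"; returns (picture, depth): 400x640x3 uint8, red, green, blue; 400x640 float32, mm along the optical axis (not along the pixel's ray), 0 where there is no reading.
- calibration(name): a dict with "vfov" (degrees; the focal length in pixels is half the picture's height over the tangent of half this angle, whatever the lens; pixels are square), "cx", "cy" (the principal point, pixels), "R" (3x3) and "t" (3): a world point X has camera coordinates R X + t. Camera axes: x right, y down, z forward; pixel columns grow to the right and rows downward; lengths in mm; the calibration is good to about 2 mm. A picture is of the moment at which its call begins: read the wrist's pose just before it. calibration takes no time and is no camera call; for the wrist camera it gives the pose at the moment of the call.
- ticket.sign_off(): hands the job in, once; it reports no verdict.
Trained networks look in the newest picture that a camera, given by its name, has taken for a name from the list of things; names that differ only in an ending like _2 or _b are one class to them, and where a whole thing is asked for, a point or a joint stands for the part that bears it (a point fixed in the world has none). Each returns a list of dicts, best first, with "conf" (0 to 1); they miss things now and then, are a little off and sometimes report something else, mostly with a low value. They report only what shows in the picture. A call takes as long as a camera call.
- boxes_of(label, camera): "pixel" ([column, row] in pixels, amid what is visible of it).
- pinpoint(label, camera): "pixel" ([column, row] in pixels: a listed point, or the origin of a listed thing).
The state is a dict: "t": time; "qpos": joint angles; "joint_vel": joint speeds; "tau": joint torques, N m; "eef_pos": TCP position; "tool_rot": TCP orientation; "contact_force": force on the tool from outside, world axes, zero at the start; "moment": the same for the moment, N m; "opening": finger opening in mm.
Only numpy, scipy, OpenCV 4.12 (cv2) and the standard library are available. Lean on these libraries where they do the work, as an engineer would, in place of code of your own. Each camera call takes 0.05 s, during which the arm holds its last target. There are 200 camera calls.

## Task

Set the grain mill on the breakfast table for coarse muesli. With the clamp lever still up, lead the red handle of its handwheel clockwise (seen from above) until you feel it bottom on its zero stop, firmly but without forcing it, then back the wheel off half a turn from there. Finally press the clamp lever fully down so that the setting stays, let go, and leave the other things where they stand.

Things in the scene. Friction and masses are not known exactly. Their poses are not given: they have to be found in the camera images.
- mill: electric grain mill fixed on the table: base plate 150 x 250 mm, steel grinding head 116 mm across (top z = 90 mm) with a black handwheel on top. On its own axes: cream motor box at +y (top z = 98 mm), covered hopper at +x (centre 107 mm from the wheel axis, 40 mm radius, top z = 118 mm), spout and catch tray at -x, clamp at -y. Origin: on the table under the wheel axis, z up.
- wheel_axis (a point): point on the handwheel's upright axis, 124 mm above the table, fixed to the mill. The wheel is 80 mm across, rim from z = 112 to 124 mm when its joint reads 0, hub top z = 130 mm. It is the head of a screw of 6 mm lead: each turn clockwise seen from above carries wheel and handle 6 mm down and closes the burrs.
- wheel (a joint): handwheel angle in rad, growing clockwise seen from above (screwing down); at value w the handle's bearing from the mill's +x is -w (anticlockwise positive). Starts from -0.6 to 0.9; the value where it bottoms differs each time, about 3.1 to 5.5, and must be felt. Steady drag about 0.05 N m (2 N at the handle), then a hard stop. Range -2 to 9.
- handle_mid (a point): middle of the red upright handle on the wheel, 18 mm thick, 38 mm tall, 32 mm from the wheel axis; at z = 145 mm when the wheel's joint reads 0. It spins freely on its own pin: grip it from above and lead it round in a circle without turning the gripper. At the bottom, 6 to 15 N along the circle seats the wheel on its stop; over about 25 N harms it.
- spindle: the brass screw that carries the wheel. Origin: on the axis, level with the wheel's underside (z = 112 mm at wheel joint 0). A pin under the wheel meets a brass lug (stop_ring_c0) on the knurled zero ring below it in the last turn, just as the burrs touch: that is the bottom. Where the ring (and so the lug) is set differs each time and is not measured.
- clamp (a joint): angle in rad of the clamp lever: 0 fully raised (39 degrees above level), starts from 0 to 0.15, wheel free; 0.85 fully down (10 degrees below level), clamped; stops at 0.89. Pressed down, its tip swings outward (mill -y) and down. From about 0.3 its cam squeezes the wheel's rim; it needs a push of up to about 12 N at the tip, hardest near 0.7, then snaps down and stays.
- clamp_tip (a point): centre of the red ball (15 mm) at the end of the clamp lever, 52 mm from the lever's hinge; lever 12 mm wide, 7 mm thick. The hinge is level, parallel to the mill's x, 54.5 mm from the wheel axis on the -y side, at z = 117 mm. Raised, the tip is 40 mm outward of the hinge at z = 150 mm; fully down, 51 mm outward at z = 107 mm. Dry fingers rub on it: push down and a little outward.
- white_mug: plain white mug, 90 mm across, 96 mm tall, handle on one side; a bystander. Origin at the centre of its underside.
- honey_jar: glass jar of honey with a dark screw lid, 65 mm across, 86 mm tall; a bystander. Origin at the centre of its underside.
- sugar_caddy: small black open box with sugar sachets, 52 x 66 x 71 mm; a bystander. Origin at the centre of its underside.
- jam_red: red portion tub of jam, 37 x 50 x 16 mm; a bystander. Origin at the centre of its underside.
- jam_purple: purple portion tub of jam, 37 x 50 x 16 mm; a bystander. Origin at the centre of its underside.
- milk_jug: white milk jug with a handle, 115 x 170 mm, 170 mm tall; a bystander. Origin at the centre of its underside.
- glass: clear drinking glass, 81 mm across, 93 mm tall; a bystander. Origin at the centre of its underside.
- apple: red apple, 70 mm across; a bystander. Origin at the centre of its underside.

How it is judged:
By the outcome, as a careful person would: the job done as asked, in the order asked, and still so for the second after the job is handed in, with the robot touching nothing.
It also fails if it takes over 72 s, if anything falls off the work surface, if the arm or the gripper's body presses on something with over 40 N, if the wrist force passes 120 N, or if a joint passes its speed limit or range.

## Working session

There is one attempt and no reset: what is moved stays moved. The work goes in short steps, Python scripts to look and compute and a tool call to move; the robot and the scene stay as the last step left them, time stands still between calls to the robot, and variables do not carry over. Pictures are saved under pics/ and viewed, about 8 in all and at most 12, crops included, and the job is handed in when it is done.

Besides the shell and the picture viewer there is one more tool, called after ">>>" in YAML: its name, and indented under it one key for each argument. jog_arm: Moves the arm, as the interface text tells. Its arguments: {"type":"object","properties":{"moves":{"type":"array","items":{"type":"object","properties":{"grip":{"type":"number"},"dx":{"type":"number"},"dy":{"type":"number"},"dz":{"type":"number"},"rx":{"type":"number"},"ry":{"type":"number"},"rz":{"type":"number"}}}}},"required":["moves"]}

```bash
mkdir -p pics; cat > h.py <<'E'
import numpy as np, cv2
from station import r, get_image, calibration, ticket, boxes_of, pinpoint
def K(n):
    c=calibration(n); f=200/np.tan(np.radians(c['vfov']/2)); return f,c['cx'],c['cy'],np.array(c['R']),np.array(c['t'])
def ray(n,p):
    f,cx,cy,R,t=K(n); d=R.T@np.array([(p[0]-cx)/f,(p[1]-cy)/f,1]); return -R.T@t,d
def atz(n,p,z):
    o,d=ray(n,p); return o+d*(z-o[2])/d[2]
def proj(n,X):
    f,cx,cy,R,t=K(n); c=R@np.array(X)+t; return [f*c[0]/c[2]+cx,f*c[1]/c[2]+cy]
def tri(obs):
    A=np.zeros((3,3));b=np.zeros(3)
    for n,p in obs:
        o,d=ray(n,p); d=d/np.linalg.norm(d); M=np.eye(3)-np.outer(d,d); A+=M; b+=M@o
    return np.linalg.solve(A,b)
E
python3 - <<'E'
from h import *
np.set_printoptions(precision=1,suppress=True)
for n in ['scene','top']:
    im,d=get_image(n); cv2.imwrite(f'pics/{n}0.png',im[:,:,::-1])
    for l in ['mill','wheel_axis','handle_mid','clamp_tip','spindle']:
        for q in pinpoint(l,n)[:2]: print(n,l,np.array(q['pixel']),round(q['conf'],2), atz(n,q['pixel'],{'mill':0,'wheel_axis':124,'handle_mid':145,'clamp_tip':150,'spindle':112}[l]))
s=r.sense(); print(s)
E
```

```text
scene mill [312.7 220. ] 0.95 [523.9  37.9   0. ]
scene wheel_axis [309.3 197.1] 0.8 [502.9  31.8 124. ]
scene handle_mid [315.2 185.7] 0.58 [538.4  34.9 145. ]
scene clamp_tip [341.2 197.1] 0.56 [537.6 -64.9 150. ]
scene spindle [309.4 198.7] 0.6 [507.3  35.3 112. ]
top wheel_axis [307.3 192.5] 0.62 [515.8  37.  124. ]
top wheel_axis [308.9 178.7] 0.5 [566.5  32.8 124. ]
top handle_mid [307.8 178.5] 0.36 [563.9  36.2 145. ]
top clamp_tip [331.4 182.9] 0.59 [549.6 -48.9 150. ]
top spindle [306.3 195.4] 0.86 [506.5  40.7 112. ]
{'t': 0.6, 'qpos': array([ 1. ,  0.2,  1.5,  0. ,  1.4, -0.2]), 'joint_vel': array([-0., -0.,  0.,  0., -0.,  0.]), 'tau': array([ -0. , -38.3, -29.2,  -0. ,   0. ,   0. ]), 'eef_pos': array([216.9, 532.5, 256.3]), 'tool_rot': array([ 0.7,  0.1,  0.7, -0.1]), 'contact_force': array([-0. , -0.1, -0.5]), 'moment': array([ 0.,  0., -0.]), 'opening': 85.23339343732971}
```

```bash
python3 - <<'E'
import cv2,numpy as np
a=cv2.imread('pics/scene0.png')[120:290,210:430];b=cv2.imread('pics/top0.png')[100:270,200:420]
cv2.imwrite('pics/a.png',np.hstack([cv2.resize(x,(400,310),interpolation=2) for x in(a,b)]))
E
```

```text
(no output)
```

View pics/a.png

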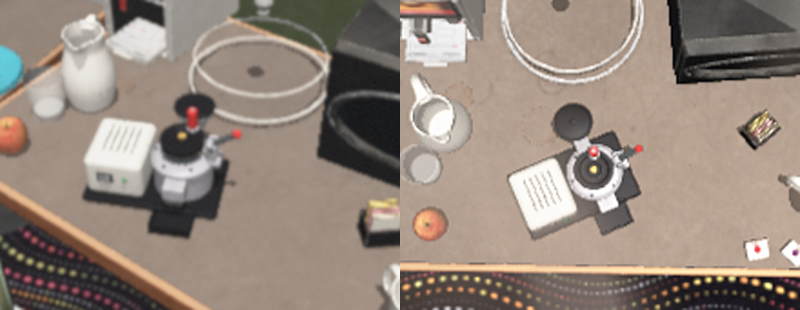

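View pics/top0.png

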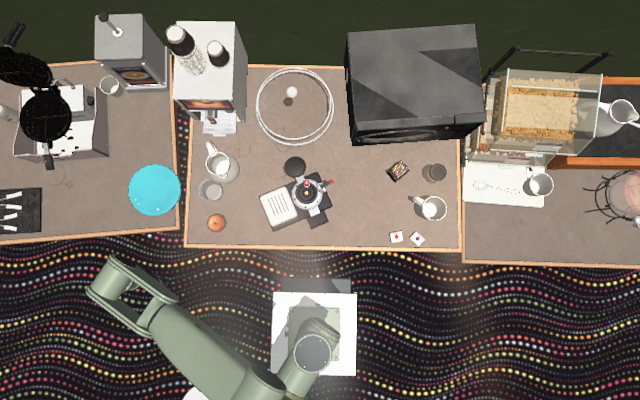

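```bash
cat >> h.py <<'E'
from scipy.spatial.transform import Rotation as Ro
def tool():
    s=r.sense(); q=s['tool_rot']; return np.array(s['eef_pos']),Ro.from_quat([q[1],q[2],q[3],q[0]]).as_matrix(),s
E
python3 - <<'E'
from h import *
np.set_printoptions(precision=3,suppress=True)
p,R,s=tool(); print(R); print((R.T@(np.array([450,40,330])-p))/10)
f,cx,cy,Rw,t=K('wrist'); print('cam in tool',R.T@(-Rw.T@t-p), 'cam axes in tool cols', R.T@Rw.T, f)
E
```

```text
[[-0.     0.377  0.926]
 [ 0.     0.926 -0.377]
 [-1.     0.    -0.   ]]
[ -7.371 -36.82   40.167]
cam in tool [-118.724    0.122  -77.137] cam axes in tool cols [[ 0.    -0.301  0.954]
 [ 1.     0.001  0.   ]
 [-0.001  0.954  0.301]] 319.98709834870766
```

>>> jog_arm:
  moves:
    - {"dx":-2}
    - {"dx":-2}
    - {"dx":-1,"dy":-2.5,"dz":2.7}
    - {"dx":-1,"dy":-2.5,"dz":2.7}
    - {"dx":-1,"dy":-2.5,"dz":2.7}
    - {"dy":-2.5,"dz":2.7}
    - {"dy":-2.5,"dz":2.7}
    - {"dy":-2.5,"dz":2.7}
    - {"dy":-2.5,"dz":2.7}
    - {"dy":-2.5,"dz":2.7}
    - {"dy":-2.5,"dz":2.7}
    - {"dy":-2.5,"dz":2.7}
    - {"dy":-2.5,"dz":2.7}
    - {"dy":-2.5,"dz":2.7}
    - {"dy":-2.5,"dz":2.7}
    - {"dy":-2.5,"dz":2.7}
    - {"dy":-1,"dz":1}
    - {}

```text
$.moves[0]: bad value
```

```bash
cat > look.py <<'E'
from h import *
import sys
np.set_printoptions(precision=1,suppress=True)
Z={'mill':0,'wheel_axis':124,'handle_mid':145,'clamp_tip':150,'spindle':112}
def look(fn):
    p,R,s=tool(); print(s['t'],p,s['contact_force'],s['opening'],s['qpos'])
    im,d=get_image('wrist'); cv2.imwrite(fn,im[:,:,::-1])
    for l in Z:
        for q in pinpoint(l,'wrist')[:2]: print(l,np.array(q['pixel']),round(q['conf'],2), atz('wrist',q['pixel'],Z[l]))
if __name__=='__main__': look(sys.argv[1])
E
python3 look.py pics/w1.png
```

```text
0.6 [216.9 532.5 256.3] [-0.  -0.1 -0.5] 85.23339343732971 [ 1.   0.2  1.5  0.   1.4 -0.2]
```

>>> jog_arm:
  moves:
    - {"grip":0,"dx":-2,"dy":0,"dz":0,"rx":0,"ry":0,"rz":0}
    - {"grip":0,"dx":-2,"dy":0,"dz":0,"rx":0,"ry":0,"rz":0}
    - {"grip":0,"dx":-1,"dy":-2.5,"dz":2.7,"rx":0,"ry":0,"rz":0}
    - {"grip":0,"dx":-1,"dy":-2.5,"dz":2.7,"rx":0,"ry":0,"rz":0}
    - {"grip":0,"dx":-1,"dy":-2.5,"dz":2.7,"rx":0,"ry":0,"rz":0}
    - {"grip":0,"dx":0,"dy":-2.5,"dz":2.7,"rx":0,"ry":0,"rz":0}
    - {"grip":0,"dx":0,"dy":-2.5,"dz":2.7,"rx":0,"ry":0,"rz":0}
    - {"grip":0,"dx":0,"dy":-2.5,"dz":2.7,"rx":0,"ry":0,"rz":0}
    - {"grip":0,"dx":0,"dy":-2.5,"dz":2.7,"rx":0,"ry":0,"rz":0}
    - {"grip":0,"dx":0,"dy":-2.5,"dz":2.7,"rx":0,"ry":0,"rz":0}
    - {"grip":0,"dx":0,"dy":-2.5,"dz":2.7,"rx":0,"ry":0,"rz":0}
    - {"grip":0,"dx":0,"dy":-2.5,"dz":2.7,"rx":0,"ry":0,"rz":0}
    - {"grip":0,"dx":0,"dy":-2.5,"dz":2.7,"rx":0,"ry":0,"rz":0}
    - {"grip":0,"dx":0,"dy":-2.5,"dz":2.7,"rx":0,"ry":0,"rz":0}
    - {"grip":0,"dx":0,"dy":-2.5,"dz":2.7,"rx":0,"ry":0,"rz":0}
    - {"grip":0,"dx":0,"dy":-2.5,"dz":2.7,"rx":0,"ry":0,"rz":0}
    - {"grip":0,"dx":0,"dy":-1,"dz":1,"rx":0,"ry":0,"rz":0}
    - {"grip":0,"dx":0,"dy":0,"dz":0,"rx":0,"ry":0,"rz":0}

```text
t: 2.4
eef_pos: [451.0, 32.8, 332.5]
tool_rot: [0.699, 0.134, 0.69, -0.132]
contact_force: [0.5, 0.3, 0.2]
opening: 85.6
```

```bash
python3 look.py pics/w1.png
```

```text
2.4 [451.   32.8 332.5] [0.5 0.3 0.2] 85.58837760411788 [-0.1 -0.1  1.7  0.   1.5 -1.3]
mill [337.7 193.3] 0.77 [517.5  45.3   0. ]
wheel_axis [340.6 224.5] 0.85 [513.3  41.9 124. ]
handle_mid [356.9 258.7] 0.55 [547.8  46.7 145. ]
handle_mid [344.4 220.5] 0.45 [501.6  49.1 145. ]
clamp_tip [280.8 294.2] 0.86 [555.6 -44.3 150. ]
```

View pics/w1.png

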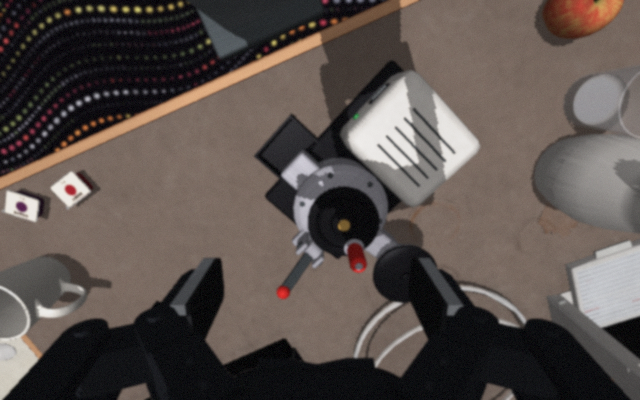

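>>> jog_arm:
  moves:
    - {"grip":0,"dx":1,"dy":2.5,"dz":1.7,"rx":0,"ry":0,"rz":0}
    - {"grip":0,"dx":1,"dy":2.4,"dz":1.7,"rx":0,"ry":0,"rz":0}
    - {"grip":0,"dx":0,"dy":0,"dz":0,"rx":0.122,"ry":0,"rz":0}
    - {"grip":0,"dx":0,"dy":0,"dz":0,"rx":0.122,"ry":0,"rz":0}
    - {"grip":0,"dx":0,"dy":0,"dz":0,"rx":0.122,"ry":0,"rz":0}
    - {"grip":0,"dx":0,"dy":0,"dz":0,"rx":0.122,"ry":0,"rz":0}
    - {"grip":0,"dx":0,"dy":0,"dz":0,"rx":0.122,"ry":0,"rz":0}
    - {"grip":0,"dx":0,"dy":0,"dz":0,"rx":0.122,"ry":0,"rz":0}
    - {"grip":0,"dx":0,"dy":0,"dz":0,"rx":0,"ry":0,"rz":0}

```text
t: 3.45
eef_pos: [497.4, 84.8, 312.2]
tool_rot: [0.603, 0.378, 0.596, -0.371]
contact_force: [0.7, 0.3, -0.1]
opening: 85.6
```

```bash
python3 look.py pics/w2.png; python3 - <<'E'
from h import *
np.set_printoptions(precision=3,suppress=True)
print(tool()[1])
im=cv2.imread('pics/w2.png');im=im[100:350,170:490]; cv2.imwrite('pics/w2c.png',cv2.resize(im,None,fx=2.4,fy=2.4,interpolation=2))
E
```

```text
3.45 [497.4  84.8 312.2] [ 0.7  0.3 -0.1] 85.60500895955981 [-0.   0.   1.6  0.   1.5 -0.5]
mill [310.3 192.5] 0.82 [515.6  38.9   0. ]
wheel_axis [309.6 223.1] 0.62 [514.   41.6 124. ]
handle_mid [340.5 248.4] 0.7 [549.7  38.2 145. ]
clamp_tip [310.  319.6] 0.76 [557.4 -46.9 150. ]
spindle [310.1 221.8] 0.59 [516.   38.1 112. ]
spindle [306.5 321.8] 0.29 [567.8 -78.7 112. ]
[[ 0.013  0.898  0.439]
 [ 0.003  0.439 -0.898]
 [-1.     0.013  0.003]]
```

View pics/w2c.png

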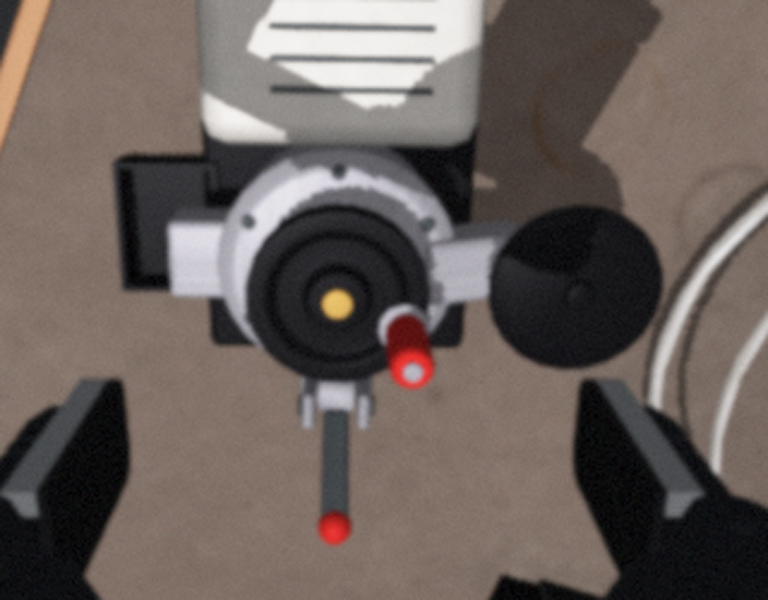

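```bash
python3 - <<'E'
from h import *
np.set_printoptions(precision=1,suppress=True)
p,R,s=tool()
a=atz('wrist',[310.4,227.1],130); print('hub',a)
a2=atz('wrist',[310.6,223.5],121); 
for q,z in [([341.7,255],164),([338.3,237.5],126),([340.5,248.4],145)]:
    h=atz('wrist',q,z); d=h-a; print(h,d,np.hypot(*d[:2]),np.degrees(np.arctan2(d[1],d[0])))
c=atz('wrist',[309.2,319.6],150); d=c-a; print('clamp',c,np.hypot(*d[:2]),np.degrees(np.arctan2(d[1],d[0])))
im,dep=get_image('wrist')
f,cx,cy,Rw,t=K('wrist')
for u,v in [(310,227),(341,255),(309,319)]:
    D=np.median(dep[v-1:v+2,u-1:u+2]); X=Rw.T@(np.array([(u-cx)/f*D,(v-cy)/f*D,D])-t); print('depth',X)
E
```

```text
hub [515.8  39.5 130. ]
[548.   39.8 164. ] [32.3  0.3 34. ] 32.25415752943783 0.5208906587244586
[547.7  40.2 126. ] [31.9  0.6 -4. ] 31.91097235926061 1.1452486025650246
[549.7  37.7 145. ] [33.9 -1.8 15. ] 33.985197573276665 -3.089580427281871
clamp [556.6 -47.4 150. ] 96.0608890451195 -64.86764486609752
depth [515.3  39.6 130.6]
depth [546.7  40.4 166.3]
depth [554.4 -43.5 154.9]
```

>>> jog_arm:
  moves:
    - {"grip":0,"dx":2,"dy":0.8,"dz":2,"rx":0,"ry":0,"rz":0}
    - {"grip":0,"dx":2,"dy":0.8,"dz":2,"rx":0,"ry":0,"rz":0}
    - {"grip":0,"dx":2,"dy":0.7,"dz":2,"rx":0,"ry":0,"rz":0}
    - {"grip":0,"dx":2,"dy":0,"dz":0,"rx":0,"ry":0,"rz":0}
    - {"grip":0,"dx":1,"dy":0,"dz":0,"rx":0,"ry":0,"rz":0}
    - {"grip":0,"dx":0,"dy":0,"dz":0,"rx":0,"ry":0,"rz":0}
    - {"grip":0,"dx":0,"dy":0,"dz":0,"rx":0,"ry":0,"rz":0}

```text
t: 4.38
eef_pos: [550.3, 38.0, 222.7]
tool_rot: [0.606, 0.378, 0.595, -0.368]
contact_force: [0.7, 0.8, 0.7]
opening: 85.5
```

```bash
cat > to.py <<'E'
from h import *
import sys
np.set_printoptions(precision=2,suppress=True)
p,R,s=tool(); print(s['t'],p,s['contact_force'],s['moment'],s['opening'],s['joint_vel']); print(R)
if len(sys.argv)>3: print('delta cm',R.T@(np.array(sys.argv[1:4],float)-p)/10)
E
python3 to.py 547.5 40 158
```

```text
4.3833 [550.33  38.04 222.73] [0.67 0.84 0.67] [-0.07  0.05 -0.  ] 85.47892999266236 [-0.    0.01  0.01  0.   -0.   -0.  ]
[[ 0.02  0.9   0.44]
 [ 0.    0.44 -0.9 ]
 [-1.    0.02  0.01]]
delta cm [ 6.47 -0.29 -0.34]
```

>>> jog_arm:
  moves:
    - {"grip":0,"dx":1,"dy":-0.2,"dz":-0.2,"rx":0,"ry":0.009,"rz":-0.018}
    - {"grip":0,"dx":1.5,"dy":-0.1,"dz":-0.1,"rx":0,"ry":0,"rz":0}
    - {"grip":0,"dx":1.5,"dy":0,"dz":0,"rx":0,"ry":0,"rz":0}
    - {"grip":0,"dx":1,"dy":0,"dz":0,"rx":0,"ry":0,"rz":0}
    - {"grip":0,"dx":0.5,"dy":0,"dz":0,"rx":0,"ry":0,"rz":0}
    - {"grip":0,"dx":0,"dy":0,"dz":0,"rx":0,"ry":0,"rz":0}
    - {"grip":0,"dx":0,"dy":0,"dz":0,"rx":0,"ry":0,"rz":0}

```text
t: 4.97
eef_pos: [549.1, 41.7, 171.4]
tool_rot: [0.603, 0.374, 0.6, -0.369]
contact_force: [1.0, -0.9, -0.4]
opening: 85.2
```

```bash
python3 to.py 547.5 40 158; python3 look.py pics/w3.png
```

```text
4.9667 [549.05  41.73 171.37] [ 1.   -0.92 -0.36] [ 0.   -0.04  0.03] 85.20128742777254 [ 0.  0.  0. -0.  0.  0.]
[[ 0.01  0.89  0.45]
 [ 0.    0.45 -0.89]
 [-1.    0.01  0.  ]]
delta cm [ 1.34 -0.23  0.08]
4.9667 [549.1  41.7 171.4] [ 1.  -0.9 -0.4] 85.20128742777254 [-0.1  0.2  1.7  0.   1.2 -0.5]
mill [282.7 169.9] 0.82 [516.8  41.3   0. ]
mill [258.1 216.1] 0.33 [514.6 -10.5   0. ]
wheel_axis [256.5 219.2] 0.78 [514.4  38.9 124. ]
handle_mid [311.9 260.7] 0.8 [548.4  39.6 145. ]
```

View pics/w3.png

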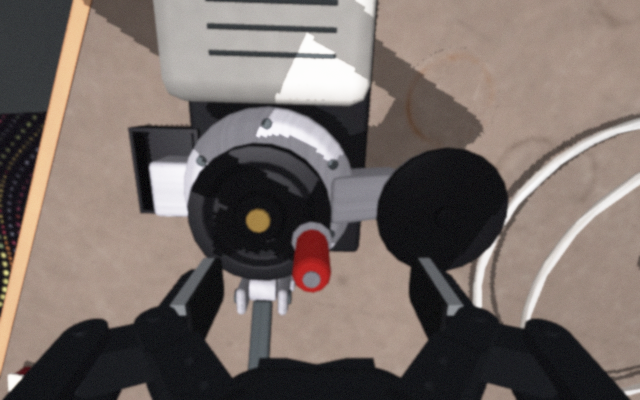

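>>> jog_arm:
  moves:
    - {"grip":0,"dx":0.7,"dy":-0.2,"dz":0.1,"rx":0,"ry":0,"rz":0}
    - {"grip":0,"dx":0.5,"dy":0,"dz":0,"rx":0,"ry":0,"rz":0}
    - {"grip":0,"dx":0.1,"dy":0,"dz":0,"rx":0,"ry":0,"rz":0}
    - {"grip":120,"dx":0,"dy":0,"dz":0,"rx":0,"ry":0,"rz":0}
    - {"grip":160,"dx":0,"dy":0,"dz":0,"rx":0,"ry":0,"rz":0}
    - {"grip":190,"dx":0,"dy":0,"dz":0,"rx":0,"ry":0,"rz":0}
    - {"grip":220,"dx":0,"dy":0,"dz":0,"rx":0,"ry":0,"rz":0}
    - {"grip":220,"dx":0,"dy":0,"dz":0,"rx":0,"ry":0,"rz":0}
    - {"grip":220,"dx":0,"dy":0,"dz":0,"rx":0,"ry":0,"rz":0}
    - {"grip":220,"dx":0,"dy":0,"dz":0,"rx":0,"ry":0,"rz":0}

```text
t: 6.1
eef_pos: [547.9, 39.1, 158.0]
tool_rot: [0.604, 0.374, 0.599, -0.37]
contact_force: [-0.2, 0.3, -0.2]
opening: 16.4
```

```bash
python3 to.py 547.5 40 158
```

```text
6.1 [547.85  39.15 157.96] [-0.19  0.29 -0.15] [-0.01  0.06 -0.02] 16.392558326008952 [ 0. -0. -0. -0.  0.  0.]
[[ 0.01  0.89  0.45]
 [ 0.    0.45 -0.89]
 [-1.    0.01  0.  ]]
delta cm [-0.    0.01 -0.09]
```

```bash
cat > circ.py <<'E'
from h import *
import sys,json,os
np.set_printoptions(precision=2,suppress=True)
# usage: dw n  [fit]
p,R,s=tool(); 
L='log.json'; log=json.load(open(L)) if os.path.exists(L) else []
log.append([*p]); json.dump(log,open(L,'w'))
A=np.array([515.5,39.7]); rr=32.
P=np.array(log)
if len(P)>=4:
    from scipy.optimize import least_squares
    # handle radius known 32, weak prior on axis
    A=least_squares(lambda a:np.r_[np.hypot(*(P[:,:2]-a).T)-rr,(a-np.array([515.5,39.7]))/6],A).x
    print('axis',A,'resid',np.hypot(*(P[:,:2]-A).T)-rr)
y,z=R[:2,1],R[:2,2]
d=p[:2]-A; w=np.arctan2(d@z,d@y); print('t',s['t'],'p',p,'w',w%(2*np.pi),'r',np.hypot(*d))
tv=np.array([-np.sin(w),np.cos(w)]); F=s['contact_force'][:2]; F=np.array([F@y,F@z])
print('F',s['contact_force'],'tang',F@tv,'rad',F@np.array([np.cos(w),np.sin(w)]),'open',s['opening'])
dw,n=float(sys.argv[1]),int(sys.argv[2]); c=np.array([d@y,d@z])
for i in range(n):
    ww=w+dw*(i+1); q=rr*np.array([np.cos(ww),np.sin(ww)]); e=(q-c)/10; c=q; print('%.2f,%.2f'%tuple(e),end=' | ')
E
rm -f log.json; python3 circ.py 0.1 20; python3 -c "
from h import *
R=tool()[1]; print(np.degrees(np.arctan2(R[1,1],R[0,1])))"
```

```text
t 6.1 p [547.85  39.15 157.96] w 0.48060114584358166 r 32.35569247052582
F [-0.19  0.29 -0.15] tang -0.2884585275228943 rad -0.1925534100358941 open 16.392558326008952
-0.19,0.26 | -0.19,0.26 | -0.21,0.24 | -0.24,0.22 | -0.26,0.19 | -0.27,0.16 | -0.29,0.14 | -0.30,0.11 | -0.31,0.08 | -0.32,0.04 | -0.32,0.01 | -0.32,-0.02 | -0.32,-0.05 | -0.31,-0.08 | -0.30,-0.11 | -0.29,-0.14 | -0.27,-0.17 | -0.25,-0.20 | -0.23,-0.22 | -0.21,-0.24 | 26.561361661498694
```

>>> jog_arm:
  moves:
    - {"grip":220,"dx":0.01,"dy":-0.17,"dz":0.26,"rx":0,"ry":0,"rz":0}
    - {"grip":220,"dx":0.01,"dy":-0.19,"dz":0.26,"rx":0,"ry":0,"rz":0}
    - {"grip":220,"dx":0.01,"dy":-0.21,"dz":0.24,"rx":0,"ry":0,"rz":0}
    - {"grip":220,"dx":0.01,"dy":-0.24,"dz":0.22,"rx":0,"ry":0,"rz":0}
    - {"grip":220,"dx":0.01,"dy":-0.26,"dz":0.19,"rx":0,"ry":0,"rz":0}
    - {"grip":220,"dx":0.01,"dy":-0.27,"dz":0.16,"rx":0,"ry":0,"rz":0}

```text
t: 6.6
eef_pos: [542.9, 21.4, 157.4]
tool_rot: [0.604, 0.375, 0.599, -0.368]
contact_force: [1.0, 1.2, -0.9]
opening: 16.0
```

```bash
python3 circ.py 0.1 10
```

```text
t 6.6 p [542.94  21.4  157.45] w 1.0524790780671298 r 32.986002550968124
F [ 1.04  1.21 -0.87] tang -1.588062517508418 rad 0.19332166090543024 open 16.04264432829439
-0.33,0.06 | -0.30,0.12 | -0.31,0.08 | -0.32,0.05 | -0.32,0.02 | -0.32,-0.01 | -0.32,-0.04 | -0.31,-0.07 | -0.30,-0.10 | -0.29,-0.13 |
```

>>> jog_arm:
  moves:
    - {"grip":220,"dx":0.01,"dy":-0.29,"dz":0.13,"rx":0,"ry":0,"rz":0}
    - {"grip":220,"dx":0.01,"dy":-0.3,"dz":0.11,"rx":0,"ry":0,"rz":0}
    - {"grip":220,"dx":0.01,"dy":-0.31,"dz":0.08,"rx":0,"ry":0,"rz":0}
    - {"grip":220,"dx":0.01,"dy":-0.32,"dz":0.05,"rx":0,"ry":0,"rz":0}
    - {"grip":220,"dx":0.01,"dy":-0.32,"dz":0.02,"rx":0,"ry":0,"rz":0}
    - {"grip":220,"dx":0.01,"dy":-0.32,"dz":-0.01,"rx":0,"ry":0,"rz":0}
    - {"grip":220,"dx":0.01,"dy":-0.32,"dz":-0.04,"rx":0,"ry":0,"rz":0}
    - {"grip":220,"dx":0.01,"dy":-0.31,"dz":-0.07,"rx":0,"ry":0,"rz":0}
    - {"grip":220,"dx":0.01,"dy":-0.3,"dz":-0.1,"rx":0,"ry":0,"rz":0}
    - {"grip":220,"dx":0.01,"dy":-0.29,"dz":-0.13,"rx":0,"ry":0,"rz":0}

```text
t: 7.43
eef_pos: [513.0, 6.2, 156.3]
tool_rot: [0.604, 0.377, 0.599, -0.367]
contact_force: [2.3, 2.9, -0.2]
opening: 16.4
```

```bash
python3 circ.py 0.1 10
```

```text
t 7.4333 p [513.02   6.18 156.25] w 2.107337593600788 r 33.611108232614455
F [ 2.29  2.85 -0.15] tang -2.070713244282972 rad -3.012780928088886 open 16.44584480601803
-0.18,-0.32 | -0.25,-0.20 | -0.23,-0.23 | -0.20,-0.25 | -0.18,-0.27 | -0.15,-0.28 | -0.12,-0.30 | -0.09,-0.31 | -0.06,-0.31 | -0.03,-0.32 |
```

>>> jog_arm:
  moves:
    - {"grip":220,"dx":0.01,"dy":-0.23,"dz":-0.24,"rx":0,"ry":0,"rz":0}
    - {"grip":220,"dx":0.01,"dy":-0.25,"dz":-0.2,"rx":0,"ry":0,"rz":0}
    - {"grip":220,"dx":0.01,"dy":-0.23,"dz":-0.23,"rx":0,"ry":0,"rz":0}
    - {"grip":220,"dx":0.01,"dy":-0.2,"dz":-0.25,"rx":0,"ry":0,"rz":0}
    - {"grip":220,"dx":0.01,"dy":-0.18,"dz":-0.27,"rx":0,"ry":0,"rz":0}
    - {"grip":220,"dx":0.01,"dy":-0.15,"dz":-0.28,"rx":0,"ry":0,"rz":0}
    - {"grip":220,"dx":0.01,"dy":-0.12,"dz":-0.3,"rx":0,"ry":0,"rz":0}

```text
t: 8.02
eef_pos: [492.6, 15.8, 155.6]
tool_rot: [0.606, 0.377, 0.597, -0.367]
contact_force: [4.4, 1.1, -2.8]
opening: 16.5
```

```bash
python3 circ.py 0.05 12
```

```text
axis [515.72  38.08] resid [ 0.15 -0.07  0.01  0.11]
t 8.0167 p [492.63  15.77 155.59] w 2.8359484639067625 r 32.106775340240674
F [ 4.44  1.05 -2.77] tang -2.331496005702678 rad -3.922994496179563 open 16.493371136269392
-0.03,-0.16 | -0.04,-0.16 | -0.03,-0.16 | -0.02,-0.16 | -0.01,-0.16 | -0.00,-0.16 | 0.00,-0.16 | 0.01,-0.16 | 0.02,-0.16 | 0.03,-0.16 | 0.03,-0.16 | 0.04,-0.15 |
```

>>> jog_arm:
  moves:
    - {"grip":220,"dx":0.0,"dy":-0.04,"dz":-0.16,"rx":0,"ry":0,"rz":0}
    - {"grip":220,"dx":0.01,"dy":-0.04,"dz":-0.16,"rx":0,"ry":0,"rz":0}
    - {"grip":220,"dx":0.0,"dy":-0.03,"dz":-0.16,"rx":0,"ry":0,"rz":0}
    - {"grip":220,"dx":0.01,"dy":-0.02,"dz":-0.16,"rx":0,"ry":0,"rz":0}
    - {"grip":220,"dx":0.0,"dy":-0.01,"dz":-0.16,"rx":0,"ry":0,"rz":0}
    - {"grip":220,"dx":0.01,"dy":0,"dz":-0.16,"rx":0,"ry":0,"rz":0}

```text
t: 8.52
eef_pos: [487.0, 23.6, 155.3]
tool_rot: [0.607, 0.376, 0.596, -0.367]
contact_force: [3.6, -0.0, -1.8]
opening: 16.7
```

```bash
python3 circ.py 0.05 16
```

```text
axis [515.68  38.06] resid [ 0.19 -0.05 -0.01  0.06  0.11]
t 8.5167 p [487.02  23.56 155.26] w 3.136607737469321 r 32.1148330823707
F [ 3.57 -0.03 -1.84] tang -1.6417198470829608 rad -3.1729403555531084 open 16.731699259911146
0.01,-0.16 | 0.01,-0.16 | 0.02,-0.16 | 0.03,-0.16 | 0.03,-0.16 | 0.04,-0.15 | 0.05,-0.15 | 0.06,-0.15 | 0.07,-0.15 | 0.07,-0.14 | 0.08,-0.14 | 0.09,-0.13 | 0.09,-0.13 | 0.10,-0.13 | 0.11,-0.12 | 0.11,-0.11 |
```

>>> jog_arm:
  moves:
    - {"grip":220,"dx":0.0,"dy":0.01,"dz":-0.12,"rx":0,"ry":0,"rz":0}
    - {"grip":220,"dx":0.01,"dy":0.01,"dz":-0.12,"rx":0,"ry":0,"rz":0}
    - {"grip":220,"dx":0.0,"dy":0.01,"dz":-0.12,"rx":0,"ry":0,"rz":0}
    - {"grip":220,"dx":0.0,"dy":0.02,"dz":-0.12,"rx":0,"ry":0,"rz":0}
    - {"grip":220,"dx":0.01,"dy":0.02,"dz":-0.12,"rx":0,"ry":0,"rz":0}
    - {"grip":220,"dx":0.0,"dy":0.03,"dz":-0.12,"rx":0,"ry":0,"rz":0}
    - {"grip":220,"dx":0.01,"dy":0.03,"dz":-0.12,"rx":0,"ry":0,"rz":0}
    - {"grip":220,"dx":0.0,"dy":0.04,"dz":-0.11,"rx":0,"ry":0,"rz":0}
    - {"grip":220,"dx":0.0,"dy":0.04,"dz":-0.11,"rx":0,"ry":0,"rz":0}
    - {"grip":220,"dx":0.01,"dy":0.05,"dz":-0.11,"rx":0,"ry":0,"rz":0}

```text
t: 9.35
eef_pos: [483.7, 34.7, 154.9]
tool_rot: [0.608, 0.375, 0.595, -0.368]
contact_force: [3.8, -0.8, -1.2]
opening: 16.4
```

```bash
python3 circ.py 0.0375 16
```

```text
axis [515.64  38.06] resid [ 0.23 -0.01 -0.01  0.03  0.08  0.13]
t 9.35 p [483.68  34.72 154.91] w 3.50067935124532 r 32.1283950057332
F [ 3.83 -0.84 -1.22] tang -1.2334686206327332 rad -3.7188059297384366 open 16.4348448379452
0.06,-0.11 | 0.05,-0.11 | 0.05,-0.11 | 0.06,-0.11 | 0.06,-0.10 | 0.06,-0.10 | 0.07,-0.10 | 0.07,-0.10 | 0.08,-0.09 | 0.08,-0.09 | 0.08,-0.09 | 0.09,-0.08 | 0.09,-0.08 | 0.09,-0.08 | 0.09,-0.07 | 0.10,-0.07 |
```

>>> jog_arm:
  moves:
    - {"grip":220,"dx":0.0,"dy":0.05,"dz":-0.11,"rx":0,"ry":0,"rz":0}
    - {"grip":220,"dx":0.01,"dy":0.05,"dz":-0.11,"rx":0,"ry":0,"rz":0}
    - {"grip":220,"dx":0.0,"dy":0.05,"dz":-0.11,"rx":0,"ry":0,"rz":0}
    - {"grip":220,"dx":0.0,"dy":0.06,"dz":-0.11,"rx":0,"ry":0,"rz":0}
    - {"grip":220,"dx":0.01,"dy":0.06,"dz":-0.1,"rx":0,"ry":0,"rz":0}
    - {"grip":220,"dx":0.0,"dy":0.06,"dz":-0.1,"rx":0,"ry":0,"rz":0}
    - {"grip":220,"dx":0.01,"dy":0.07,"dz":-0.1,"rx":0,"ry":0,"rz":0}
    - {"grip":220,"dx":0.0,"dy":0.07,"dz":-0.1,"rx":0,"ry":0,"rz":0}
    - {"grip":220,"dx":0.0,"dy":0.08,"dz":-0.09,"rx":0,"ry":0,"rz":0}
    - {"grip":220,"dx":0.01,"dy":0.08,"dz":-0.09,"rx":0,"ry":0,"rz":0}

```text
t: 10.18
eef_pos: [484.6, 46.7, 154.5]
tool_rot: [0.608, 0.374, 0.595, -0.369]
contact_force: [3.2, -2.1, -1.8]
opening: 15.9
```

```bash
python3 circ.py 0.0375 16
```

```text
axis [515.58  38.1 ] resid [0.28 0.06 0.03 0.02 0.05 0.08 0.19]
t 10.1833 p [484.57  46.72 154.54] w 3.876159761926912 r 32.192237909996315
F [ 3.2  -2.06 -1.82] tang -1.1282382090751193 rad -3.6327265706193614 open 15.889375848499036
0.10,-0.08 | 0.09,-0.08 | 0.09,-0.08 | 0.09,-0.08 | 0.09,-0.07 | 0.10,-0.07 | 0.10,-0.07 | 0.10,-0.06 | 0.10,-0.06 | 0.11,-0.06 | 0.11,-0.05 | 0.11,-0.05 | 0.11,-0.04 | 0.11,-0.04 | 0.11,-0.03 | 0.12,-0.03 |
```

>>> jog_arm:
  moves:
    - {"grip":220,"dx":0.0,"dy":0.09,"dz":-0.08,"rx":0,"ry":0,"rz":0}
    - {"grip":220,"dx":0.01,"dy":0.09,"dz":-0.08,"rx":0,"ry":0,"rz":0}
    - {"grip":220,"dx":0.0,"dy":0.09,"dz":-0.08,"rx":0,"ry":0,"rz":0}
    - {"grip":220,"dx":0.0,"dy":0.09,"dz":-0.08,"rx":0,"ry":0,"rz":0}
    - {"grip":220,"dx":0.01,"dy":0.09,"dz":-0.07,"rx":0,"ry":0,"rz":0}
    - {"grip":220,"dx":0.0,"dy":0.1,"dz":-0.07,"rx":0,"ry":0,"rz":0}
    - {"grip":220,"dx":0.01,"dy":0.1,"dz":-0.07,"rx":0,"ry":0,"rz":0}
    - {"grip":220,"dx":0.0,"dy":0.1,"dz":-0.06,"rx":0,"ry":0,"rz":0}
    - {"grip":220,"dx":0.0,"dy":0.1,"dz":-0.06,"rx":0,"ry":0,"rz":0}
    - {"grip":220,"dx":0.01,"dy":0.11,"dz":-0.06,"rx":0,"ry":0,"rz":0}

```text
t: 11.02
eef_pos: [489.8, 57.6, 154.2]
tool_rot: [0.608, 0.373, 0.595, -0.37]
contact_force: [2.2, -2.9, -1.1]
opening: 16.1
```

```bash
python3 circ.py 0.0375 16
```

```text
axis [515.54  38.18] resid [0.32 0.13 0.1  0.04 0.05 0.05 0.13 0.23]
t 11.0167 p [489.8   57.56 154.2 ] w 4.2508901942728325 r 32.22558221860808
F [ 2.18 -2.94 -1.06] tang -1.0318311156203037 rad -3.5102439372107646 open 16.117905199097105
0.12,-0.03 | 0.11,-0.05 | 0.11,-0.04 | 0.11,-0.04 | 0.11,-0.03 | 0.12,-0.03 | 0.12,-0.03 | 0.12,-0.02 | 0.12,-0.02 | 0.12,-0.01 | 0.12,-0.01 | 0.12,-0.00 | 0.12,0.00 | 0.12,0.01 | 0.12,0.01 | 0.12,0.01 |
```

>>> jog_arm:
  moves:
    - {"grip":220,"dx":0.0,"dy":0.11,"dz":-0.05,"rx":0,"ry":0,"rz":0}
    - {"grip":220,"dx":0.01,"dy":0.11,"dz":-0.05,"rx":0,"ry":0,"rz":0}
    - {"grip":220,"dx":0.0,"dy":0.11,"dz":-0.04,"rx":0,"ry":0,"rz":0}
    - {"grip":220,"dx":0.0,"dy":0.11,"dz":-0.04,"rx":0,"ry":0,"rz":0}
    - {"grip":220,"dx":0.01,"dy":0.11,"dz":-0.03,"rx":0,"ry":0,"rz":0}
    - {"grip":220,"dx":0.0,"dy":0.12,"dz":-0.03,"rx":0,"ry":0,"rz":0}
    - {"grip":220,"dx":0.01,"dy":0.12,"dz":-0.03,"rx":0,"ry":0,"rz":0}
    - {"grip":220,"dx":0.0,"dy":0.12,"dz":-0.02,"rx":0,"ry":0,"rz":0}
    - {"grip":220,"dx":0.0,"dy":0.12,"dz":-0.02,"rx":0,"ry":0,"rz":0}
    - {"grip":220,"dx":0.01,"dy":0.12,"dz":-0.01,"rx":0,"ry":0,"rz":0}

```text
t: 11.85
eef_pos: [498.5, 65.7, 153.8]
tool_rot: [0.607, 0.372, 0.596, -0.371]
contact_force: [0.7, -2.9, 0.4]
opening: 15.9
```

```bash
python3 circ.py 0.0375 16
```

```text
axis [515.51  38.28] resid [0.35 0.21 0.2  0.1  0.07 0.03 0.08 0.14 0.3 ]
t 11.85 p [498.51  65.75 153.83] w 4.622269654449161 r 32.30341332663796
F [ 0.68 -2.9   0.42] tang -0.9496136689536718 rad -2.82097424884925 open 15.88073454923801
0.12,0.02 | 0.12,-0.00 | 0.12,0.00 | 0.12,0.00 | 0.12,0.01 | 0.12,0.01 | 0.12,0.02 | 0.12,0.02 | 0.12,0.03 | 0.12,0.03 | 0.11,0.04 | 0.11,0.04 | 0.11,0.04 | 0.11,0.05 | 0.11,0.05 | 0.11,0.06 |
```

>>> jog_arm:
  moves:
    - {"grip":220,"dx":0.0,"dy":0.12,"dz":0.0,"rx":0,"ry":0,"rz":0}
    - {"grip":220,"dx":0.01,"dy":0.12,"dz":0.0,"rx":0,"ry":0,"rz":0}
    - {"grip":220,"dx":0.0,"dy":0.12,"dz":0.0,"rx":0,"ry":0,"rz":0}
    - {"grip":220,"dx":0.0,"dy":0.12,"dz":0.01,"rx":0,"ry":0,"rz":0}
    - {"grip":220,"dx":0.01,"dy":0.12,"dz":0.01,"rx":0,"ry":0,"rz":0}
    - {"grip":220,"dx":0.0,"dy":0.12,"dz":0.02,"rx":0,"ry":0,"rz":0}
    - {"grip":220,"dx":0.01,"dy":0.12,"dz":0.02,"rx":0,"ry":0,"rz":0}
    - {"grip":220,"dx":0.0,"dy":0.12,"dz":0.03,"rx":0,"ry":0,"rz":0}
    - {"grip":220,"dx":0.0,"dy":0.12,"dz":0.03,"rx":0,"ry":0,"rz":0}
    - {"grip":220,"dx":0.01,"dy":0.12,"dz":0.03,"rx":0,"ry":0,"rz":0}

```text
t: 12.68
eef_pos: [508.6, 70.0, 153.4]
tool_rot: [0.605, 0.37, 0.598, -0.373]
contact_force: [-5.5, -4.6, 5.2]
opening: 16.0
```

```bash
python3 circ.py 0.0375 16
```

```text
axis [515.51  38.39] resid [0.35 0.27 0.31 0.17 0.12 0.04 0.05 0.07 0.21 0.36]
t 12.6833 p [508.56  69.99 153.37] w 4.960489857147304 r 32.35734178397146
F [-5.5  -4.59  5.16] tang -6.360529130046725 rad -3.3060713834202478 open 16.007106181809007
0.11,0.07 | 0.11,0.04 | 0.11,0.04 | 0.11,0.04 | 0.11,0.05 | 0.11,0.05 | 0.11,0.06 | 0.10,0.06 | 0.10,0.06 | 0.10,0.07 | 0.10,0.07 | 0.09,0.08 | 0.09,0.08 | 0.09,0.08 | 0.08,0.09 | 0.08,0.09 |
```

>>> jog_arm:
  moves:
    - {"grip":220,"dx":0,"dy":0.12,"dz":0.03,"rx":0,"ry":0,"rz":0}
    - {"grip":220,"dx":0,"dy":0.12,"dz":0.03,"rx":0,"ry":0,"rz":0}

```text
t: 12.85
eef_pos: [508.7, 70.1, 153.4]
tool_rot: [0.604, 0.369, 0.6, -0.374]
contact_force: [-4.4, -5.1, 4.1]
opening: 16.6
```

```bash
python3 circ.py 0.0375 4
```

```text
axis [515.51  38.46] resid [0.35 0.31 0.38 0.22 0.15 0.05 0.02 0.03 0.15 0.29 0.31]
t 12.85 p [508.73  70.06 153.39] w 4.966285854840683 r 32.309697667068875
F [-4.43 -5.09  4.15] tang -5.398396824535594 rad -4.046645332141754 open 16.64100769878642
0.11,0.06 | 0.11,0.04 | 0.11,0.04 | 0.11,0.05 |
```

>>> jog_arm:
  moves:
    - {"grip":220,"dx":0,"dy":0.16,"dz":0.05,"rx":0,"ry":0,"rz":0}
    - {"grip":220,"dx":0,"dy":0.21,"dz":0.06,"rx":0,"ry":0,"rz":0}
    - {"grip":220,"dx":0,"dy":0.21,"dz":0.06,"rx":0,"ry":0,"rz":0}

```text
t: 13.1
eef_pos: [509.5, 70.3, 153.3]
tool_rot: [0.6, 0.365, 0.604, -0.377]
contact_force: [-7.8, -5.0, 7.4]
opening: 16.3
```

```bash
python3 circ.py 0.0375 1; python3 to.py
```

```text
axis [515.51  38.52] resid [ 0.35  0.34  0.44  0.26  0.18  0.05  0.01 -0.01  0.1   0.23  0.25  0.3 ]
t 13.1 p [509.48  70.26 153.26] w 4.9906889380511235 r 32.30153430313671
F [-7.76 -4.99  7.37] tang -8.553810231396245 rad -3.449773874548072 open 16.30998569391708
0.11,0.06 | 13.1 [509.48  70.26 153.26] [-7.76 -4.99  7.37] [-0.75  0.96  0.04] 16.30998569391708 [ 0.01  0.04 -0.05 -0.01  0.07  0.01]
[[-0.01  0.89  0.45]
 [-0.01  0.45 -0.89]
 [-1.   -0.02  0.  ]]
```

>>> jog_arm:
  moves:
    - {"grip":220,"dx":0,"dy":0.26,"dz":0.07,"rx":0,"ry":0,"rz":0}
    - {"grip":220,"dx":0,"dy":0.26,"dz":0.07,"rx":0,"ry":0,"rz":0}

```text
t: 13.27
eef_pos: [510.1, 70.4, 153.2]
tool_rot: [0.597, 0.361, 0.607, -0.38]
contact_force: [-9.4, -5.8, 8.5]
opening: 16.5
```

```bash
python3 circ.py 0.0375 1; python3 to.py; python3 look.py pics/w4.png
```

```text
axis [515.51  38.57] resid [ 0.35  0.37  0.49  0.3   0.2   0.06 -0.   -0.04  0.05  0.18  0.2   0.25
  0.31]
t 13.2667 p [510.06  70.42 153.22] w 5.009540753805409 r 32.31155840573281
F [-9.41 -5.78  8.54] tang -10.247314992312381 rad -4.110012767900694 open 16.460428078402195
0.10,0.07 | 13.2667 [510.06  70.42 153.22] [-9.41 -5.78  8.54] [-0.88  1.13  0.03] 16.460428078402195 [ 0.01  0.05 -0.06 -0.02  0.09  0.01]
[[-0.03  0.89  0.45]
 [-0.02  0.45 -0.89]
 [-1.   -0.03  0.  ]]
13.2667 [510.1  70.4 153.2] [-9.4 -5.8  8.5] 16.460428078402195 [-0.   0.2  1.8 -0.   1.2 -0.5]
mill [312.2 222.4] 0.73 [516.5  39.5   0. ]
wheel_axis [298.3 303.2] 0.69 [513.5  40.4 124. ]
wheel_axis [310.7 221.5] 0.15 [498.3  85.9 124. ]
handle_mid [313.5 270.3] 0.56 [507.   73.4 145. ]
spindle [302.2 286.3] 0.59 [513.4  43.5 112. ]
```

View pics/w4.png

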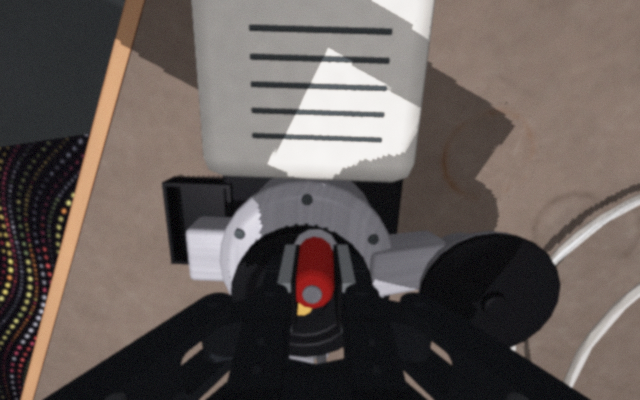

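>>> jog_arm:
  moves:
    - {"grip":220,"dx":0,"dy":-0.05,"dz":-0.01,"rx":0,"ry":0.002,"rz":0.018}
    - {"grip":220,"dx":0,"dy":-0.05,"dz":-0.01,"rx":0,"ry":0.002,"rz":0.018}
    - {"grip":220,"dx":0,"dy":0,"dz":0,"rx":0,"ry":0,"rz":0}
    - {"grip":220,"dx":0,"dy":0,"dz":0,"rx":0,"ry":0,"rz":0}

```text
t: 13.9
eef_pos: [508.2, 69.5, 153.6]
tool_rot: [0.603, 0.372, 0.602, -0.369]
contact_force: [0.0, -3.7, 0.3]
opening: 16.7
```

```bash
python3 circ.py -0.1 3; python3 to.py
```

```text
axis [515.51  38.55] resid [ 0.35  0.35  0.46  0.28  0.19  0.06  0.   -0.02  0.07  0.2   0.23  0.27
  0.33 -0.17]
t 13.9 p [508.2   69.53 153.61] w 4.947856675144657 r 31.83206544649594
F [ 0.04 -3.7   0.27] tang -0.8070624380242667 rad -3.612902659902738 open 16.68646515200978
-0.31,-0.08 | -0.32,-0.03 | -0.32,0.00 | 13.9 [508.2   69.53 153.61] [ 0.04 -3.7   0.27] [-0.65  0.02  0.01] 16.68646515200978 [-0.   -0.    0.    0.   -0.01 -0.  ]
[[ 0.    0.89  0.45]
 [ 0.    0.45 -0.89]
 [-1.    0.   -0.  ]]
```

```bash
python3 circ.py -0.1 16|tail -1
```

```text
-0.31,-0.07 | -0.32,-0.03 | -0.32,0.00 | -0.32,0.04 | -0.31,0.07 | -0.30,0.10 | -0.29,0.13 | -0.28,0.16 | -0.26,0.18 | -0.24,0.21 | -0.22,0.23 | -0.20,0.25 | -0.17,0.27 | -0.14,0.29 | -0.11,0.30 | -0.08,0.31 |
```

>>> jog_arm:
  moves:
    - {"grip":220,"dx":-0.01,"dy":-0.31,"dz":-0.06,"rx":0,"ry":0,"rz":0}
    - {"grip":220,"dx":-0.01,"dy":-0.32,"dz":-0.03,"rx":0,"ry":0,"rz":0}
    - {"grip":220,"dx":-0.01,"dy":-0.32,"dz":0.0,"rx":0,"ry":0,"rz":0}
    - {"grip":220,"dx":-0.01,"dy":-0.32,"dz":0.04,"rx":0,"ry":0,"rz":0}
    - {"grip":220,"dx":-0.01,"dy":-0.31,"dz":0.07,"rx":0,"ry":0,"rz":0}
    - {"grip":220,"dx":-0.01,"dy":-0.3,"dz":0.1,"rx":0,"ry":0,"rz":0}
    - {"grip":220,"dx":-0.01,"dy":-0.29,"dz":0.13,"rx":0,"ry":0,"rz":0}
    - {"grip":220,"dx":-0.01,"dy":-0.28,"dz":0.16,"rx":0,"ry":0,"rz":0}
    - {"grip":220,"dx":-0.01,"dy":-0.26,"dz":0.18,"rx":0,"ry":0,"rz":0}
    - {"grip":220,"dx":-0.01,"dy":-0.24,"dz":0.21,"rx":0,"ry":0,"rz":0}

```text
t: 14.73
eef_pos: [486.7, 51.6, 154.4]
tool_rot: [0.603, 0.376, 0.601, -0.365]
contact_force: [2.0, 0.4, -0.8]
opening: 16.1
```

```bash
python3 circ.py -0.1 12
```

```text
axis [515.56  38.52] resid [ 0.3   0.3   0.44  0.3   0.22  0.1   0.06  0.03  0.12  0.24  0.26  0.31
  0.37 -0.13 -0.13 -0.32]
t 14.7333 p [486.69  51.57 154.45] w 4.033551763872247 r 31.680427322335756
F [ 2.02  0.44 -0.84] tang 1.2346112504953664 rad -1.6612838040400342 open 16.10838673152883
-0.26,0.19 | -0.22,0.24 | -0.19,0.26 | -0.16,0.27 | -0.14,0.29 | -0.11,0.30 | -0.08,0.31 | -0.05,0.32 | -0.01,0.32 | 0.02,0.32 | 0.05,0.32 | 0.08,0.31 |
```

>>> jog_arm:
  moves:
    - {"grip":220,"dx":-0.01,"dy":-0.25,"dz":0.21,"rx":0,"ry":0,"rz":0}
    - {"grip":220,"dx":-0.01,"dy":-0.22,"dz":0.24,"rx":0,"ry":0,"rz":0}
    - {"grip":220,"dx":-0.01,"dy":-0.19,"dz":0.26,"rx":0,"ry":0,"rz":0}
    - {"grip":220,"dx":-0.01,"dy":-0.16,"dz":0.27,"rx":0,"ry":0,"rz":0}
    - {"grip":220,"dx":-0.01,"dy":-0.14,"dz":0.29,"rx":0,"ry":0,"rz":0}
    - {"grip":220,"dx":-0.01,"dy":-0.11,"dz":0.3,"rx":0,"ry":0,"rz":0}
    - {"grip":220,"dx":-0.01,"dy":-0.08,"dz":0.31,"rx":0,"ry":0,"rz":0}
    - {"grip":220,"dx":-0.01,"dy":-0.05,"dz":0.32,"rx":0,"ry":0,"rz":0}
    - {"grip":220,"dx":-0.01,"dy":-0.01,"dz":0.32,"rx":0,"ry":0,"rz":0}
    - {"grip":220,"dx":-0.01,"dy":0.02,"dz":0.32,"rx":0,"ry":0,"rz":0}

```text
t: 15.57
eef_pos: [488.9, 20.3, 155.3]
tool_rot: [0.602, 0.379, 0.602, -0.363]
contact_force: [3.0, 4.9, -1.6]
opening: 16.5
```

```bash
python3 circ.py -0.1 12; python3 to.py
```

```text
axis [515.52  38.5 ] resid [ 0.34  0.32  0.42  0.25  0.17  0.06  0.02  0.01  0.12  0.25  0.28  0.32
  0.38 -0.12 -0.12 -0.34  0.26]
t 15.5667 p [488.89  20.28 155.27] w 3.007956425221035 r 32.26432288709436
F [ 3.04  4.93 -1.62] tang 2.348904103079911 rad -5.2891376653945406 open 16.547756597484064
0.08,0.31 | 0.09,0.31 | 0.12,0.30 | 0.15,0.28 | 0.18,0.27 | 0.20,0.25 | 0.23,0.23 | 0.25,0.20 | 0.27,0.18 | 0.28,0.15 | 0.30,0.12 | 0.31,0.09 | 15.5667 [488.89  20.28 155.27] [ 3.04  4.93 -1.62] [ 0.49 -0.37  0.  ] 16.547756597484064 [-0.07  0.04 -0.05  0.01  0.01 -0.07]
[[ 0.01  0.89  0.45]
 [ 0.02  0.45 -0.89]
 [-1.    0.02 -0.01]]
```

>>> jog_arm:
  moves:
    - {"grip":220,"dx":-0.01,"dy":0.07,"dz":0.31,"rx":0,"ry":0,"rz":0}
    - {"grip":220,"dx":-0.01,"dy":0.09,"dz":0.31,"rx":0,"ry":0,"rz":0}
    - {"grip":220,"dx":-0.01,"dy":0.12,"dz":0.3,"rx":0,"ry":0,"rz":0}
    - {"grip":220,"dx":-0.01,"dy":0.15,"dz":0.28,"rx":0,"ry":0,"rz":0}
    - {"grip":220,"dx":-0.01,"dy":0.18,"dz":0.27,"rx":0,"ry":0,"rz":0}
    - {"grip":220,"dx":-0.01,"dy":0.2,"dz":0.25,"rx":0,"ry":0,"rz":0}
    - {"grip":220,"dx":-0.01,"dy":0.23,"dz":0.23,"rx":0,"ry":0,"rz":0}
    - {"grip":220,"dx":-0.01,"dy":0.25,"dz":0.2,"rx":0,"ry":0,"rz":0}

```text
t: 16.23
eef_pos: [508.9, 6.5, 155.9]
tool_rot: [0.599, 0.378, 0.605, -0.364]
contact_force: [-0.8, 4.5, 2.1]
opening: 16.3
```

```bash
python3 circ.py -0.1 4; python3 to.py
```

```text
axis [515.49  38.44] resid [ 0.37  0.31  0.35  0.19  0.12  0.02  0.01  0.03  0.16  0.31  0.33  0.38
  0.44 -0.06 -0.06 -0.34  0.21  0.56]
t 16.2333 p [508.95   6.54 155.89] w 2.239969244518308 r 32.563588832850265
F [-0.8   4.45  2.08] tang 1.6820625261327373 rad -4.196945704402771 open 16.307858492570567
0.30,0.14 | 0.28,0.16 | 0.29,0.13 | 0.30,0.10 | 16.2333 [508.95   6.54 155.89] [-0.8   4.45  2.08] [ 0.41  0.17 -0.01] 16.307858492570567 [-0.    0.08 -0.1  -0.    0.03 -0.01]
[[ 0.    0.89  0.45]
 [ 0.02  0.45 -0.89]
 [-1.    0.01 -0.02]]
```

>>> jog_arm:
  moves:
    - {"grip":220,"dx":-0.01,"dy":0.27,"dz":0.17,"rx":0,"ry":-0.018,"rz":-0.009}
    - {"grip":220,"dx":-0.01,"dy":0.28,"dz":0.16,"rx":0,"ry":0,"rz":0}
    - {"grip":220,"dx":-0.01,"dy":0.29,"dz":0.13,"rx":0,"ry":0,"rz":0}
    - {"grip":220,"dx":0,"dy":0.15,"dz":0.05,"rx":0,"ry":0,"rz":0}
    - {"grip":220,"dx":0,"dy":0,"dz":0,"rx":0,"ry":0,"rz":0}
    - {"grip":220,"dx":0,"dy":0,"dz":0,"rx":0,"ry":0,"rz":0}

```text
t: 16.73
eef_pos: [520.5, 6.5, 156.4]
tool_rot: [0.602, 0.371, 0.602, -0.371]
contact_force: [-2.1, 3.2, 3.4]
opening: 16.2
```

```bash
python3 circ.py -0.02 2; python3 to.py; python3 -c "
from h import *
import json
p,R,s=tool();P=np.array(json.load(open('log.json')))[:,:2]
from scipy.optimize import least_squares
for S in (P,P[[0,1,2,3,4,5,6,7,8,13,14,15,16,17,18]]):
  x=least_squares(lambda a:np.hypot(*(S-a[:2]).T)-a[2],[515,38,32],loss='soft_l1',f_scale=.3).x
  b=lambda q:np.degrees(np.arctan2(*(q-x[:2])[::-1])); print(x,b(p[:2]),b(np.array([508.2,69.5])),(b(np.array([508.2,69.5]))-b(p[:2]))-180, b(P[0]))"
```

```text
axis [515.49  38.41] resid [ 0.37  0.3   0.32  0.17  0.11  0.02  0.02  0.04  0.18  0.33  0.36  0.41
  0.47 -0.04 -0.04 -0.33  0.19  0.54  0.26]
t 16.7333 p [520.55   6.54 156.38] w 1.8795953342110696 r 32.26481088480467
F [-2.13  3.22  3.42] tang 1.6021555730681811 rad -3.5155019405453416 open 16.22617949096595
0.07,-0.01 | 0.06,0.02 | 16.7333 [520.55   6.54 156.38] [-2.13  3.22  3.42] [ 0.59  0.25 -0.01] 16.22617949096595 [-0.  0. -0.  0.  0. -0.]
[[-0.    0.89  0.45]
 [ 0.    0.45 -0.89]
 [-1.   -0.   -0.  ]]
[515.6759762   38.38011387  32.26224082] -81.30183189849885 103.50827294651731 4.810104845016156 1.3698495190137525
[515.63343169  38.25284519  32.18159197] -81.19236666812488 103.38144870366118 4.573815371786054 1.5942245444689203
```

>>> jog_arm:
  moves:
    - {"grip":220,"dx":0,"dy":0.14,"dz":0.03,"rx":0,"ry":0,"rz":0}
    - {"grip":220,"dx":-0.01,"dy":0.12,"dz":0.03,"rx":0,"ry":0,"rz":0}
    - {"grip":220,"dx":0,"dy":0,"dz":0,"rx":0,"ry":0,"rz":0}
    - {"grip":220,"dx":0,"dy":0,"dz":0,"rx":0,"ry":0,"rz":0}

```text
t: 17.07
eef_pos: [522.8, 6.9, 156.4]
tool_rot: [0.601, 0.371, 0.602, -0.371]
contact_force: [-2.7, 2.8, 2.7]
opening: 16.1
```

```bash
cat > rem.py <<'E'
from h import *
p,R,s=tool();x=np.array([515.6,38.35]); b=lambda q:np.degrees(np.arctan2(*(q-x)[::-1])); print(p,s['contact_force'],R[:,0],b(p[:2]),'rem deg',b(np.array([508.2,69.5]))-b(p[:2])-180)
E
python3 rem.py
```

```text
[522.84858815   6.94648579 156.44100138] [-2.72459519  2.76459464  2.7433899 ] [-1.43398097e-03  2.91417767e-04 -9.99998929e-01] -77.00257121378897 rem deg 0.36605425132023584
```

>>> jog_arm:
  moves:
    - {"grip":220,"dx":0,"dy":0.06,"dz":0.01,"rx":0,"ry":0,"rz":0}
    - {"grip":220,"dx":0,"dy":0,"dz":0,"rx":0,"ry":0,"rz":0}
    - {"grip":220,"dx":0,"dy":0,"dz":0,"rx":0,"ry":0,"rz":0}

```text
t: 17.32
eef_pos: [523.4, 7.1, 156.5]
tool_rot: [0.601, 0.371, 0.602, -0.371]
contact_force: [-1.4, 2.4, 2.0]
opening: 16.4
```

```bash
python3 rem.py
```

```text
[523.36025697   7.10055462 156.47677531] [-1.40712493  2.42326816  2.01805311] [-1.46914100e-03  2.16655632e-04 -9.99998897e-01] -76.05370538441353 rem deg -0.5828115780552139
```

>>> jog_arm:
  moves:
    - {"grip":100,"dx":0,"dy":0,"dz":0,"rx":0,"ry":0,"rz":0}
    - {"grip":100,"dx":0,"dy":0,"dz":0,"rx":0,"ry":0,"rz":0}
    - {"grip":100,"dx":0,"dy":0,"dz":0,"rx":0,"ry":0,"rz":0}
    - {"grip":100,"dx":-1,"dy":0,"dz":0,"rx":0,"ry":0,"rz":0}
    - {"grip":100,"dx":-2,"dy":0,"dz":0,"rx":0,"ry":0,"rz":0}
    - {"grip":100,"dx":-2.5,"dy":0,"dz":0,"rx":0,"ry":0,"rz":0}
    - {"grip":100,"dx":-2.5,"dy":0,"dz":-2,"rx":0,"ry":0,"rz":0}
    - {"grip":255,"dx":-1.5,"dy":0,"dz":-2,"rx":0,"ry":0,"rz":0}
    - {"grip":255,"dx":0,"dy":0,"dz":-2,"rx":0,"ry":0,"rz":0}
    - {"grip":255,"dx":0,"dy":0,"dz":0,"rx":0,"ry":0,"rz":0}
    - {"grip":255,"dx":0,"dy":0,"dz":0,"rx":0,"ry":0,"rz":0}

```text
t: 18.23
eef_pos: [498.2, 57.0, 258.9]
tool_rot: [0.605, 0.37, 0.598, -0.374]
contact_force: [1.1, -0.7, 0.1]
opening: 3.6
```

```bash
python3 look.py pics/w5.png; python3 to.py; python3 -c "
import cv2
im=cv2.imread('pics/w5.png');im=im[100:350,170:490]; cv2.imwrite('pics/w5c.png',cv2.resize(im,None,fx=2.4,fy=2.4,interpolation=2))"
```

```text
18.2333 [498.2  57.  258.9] [ 1.1 -0.7  0.1] 3.583074308923041 [-0.1  0.   1.7 -0.   1.4 -0.5]
mill [320.7 186.6] 0.7 [515.   34.6   0. ]
wheel_axis [323.5 219.8] 0.61 [512.6  40.1 124. ]
handle_mid [316.4 268.3] 0.51 [522.1   7.1 145. ]
clamp_tip [323.1 334.8] 0.61 [554.3 -45.2 150. ]
clamp_tip [317.1 266.9] 0.56 [520.5  11.1 150. ]
spindle [322.3 212.4] 0.92 [510.2  41.9 112. ]
spindle [324.7 331.5] 0.46 [569.3 -69.8 112. ]
18.5333 [497.43  56.35 256.63] [ 0.11 -0.69 -0.18] [ 0.03  0.04 -0.01] 0.04951240900727359 [0. 0. 0. 0. 0. 0.]
[[ 0.    0.9   0.44]
 [-0.01  0.44 -0.9 ]
 [-1.   -0.    0.01]]
```

View pics/w5c.png

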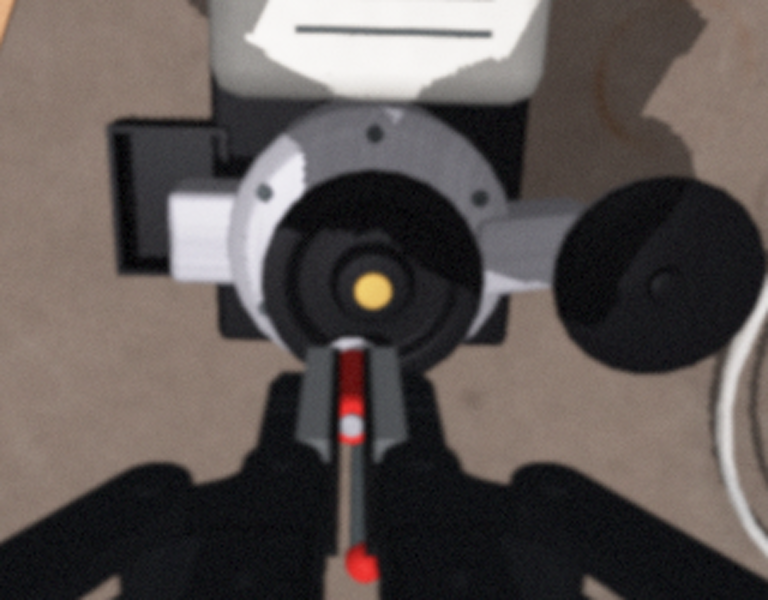

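>>> jog_arm:
  moves:
    - {"grip":255,"dx":0,"dy":0.4,"dz":3,"rx":0,"ry":0,"rz":0}
    - {"grip":255,"dx":0,"dy":0.4,"dz":3,"rx":0,"ry":0,"rz":0}
    - {"grip":255,"dx":0.5,"dy":0,"dz":3,"rx":0,"ry":0,"rz":0}
    - {"grip":255,"dx":1.5,"dy":0,"dz":1.5,"rx":0,"ry":0,"rz":0}
    - {"grip":255,"dx":2,"dy":0,"dz":0.5,"rx":0,"ry":0,"rz":0}
    - {"grip":255,"dx":1,"dy":0,"dz":0,"rx":0,"ry":0,"rz":0}
    - {"grip":255,"dx":0,"dy":0,"dz":0,"rx":0,"ry":0,"rz":0}
    - {"grip":255,"dx":0,"dy":0,"dz":0,"rx":0,"ry":0,"rz":0}

```text
t: 19.2
eef_pos: [555.3, -46.6, 201.6]
tool_rot: [0.6, 0.371, 0.6, -0.377]
contact_force: [0.4, -0.2, -0.3]
opening: 0.0
```

```bash
python3 to.py 556.3 -46 195; python3 look.py pics/w6.png
```

```text
19.2 [555.29 -46.56 201.56] [ 0.38 -0.24 -0.31] [0.02 0.   0.03] 0.003377005421255296 [-0.    0.02  0.02  0.    0.    0.  ]
[[-0.01  0.9   0.44]
 [-0.01  0.44 -0.9 ]
 [-1.   -0.01  0.  ]]
delta cm [ 0.65  0.12 -0.01]
19.2 [555.3 -46.6 201.6] [ 0.4 -0.2 -0.3] 0.003377005421255296 [-0.2  0.2  1.6 -0.   1.3 -0.7]
mill [321.2  78.4] 0.67 [516.8  40.    0. ]
mill [ 79.1 301.9] 0.17 [ 371.  -307.3    0. ]
wheel_axis [320.9  59.6] 0.69 [514.7  42.8 124. ]
handle_mid [308.5 122.4] 0.9 [523.7  10.  145. ]
clamp_tip [314.3 237. ] 0.58 [555.5 -47.  150. ]
```

View pics/w6.png

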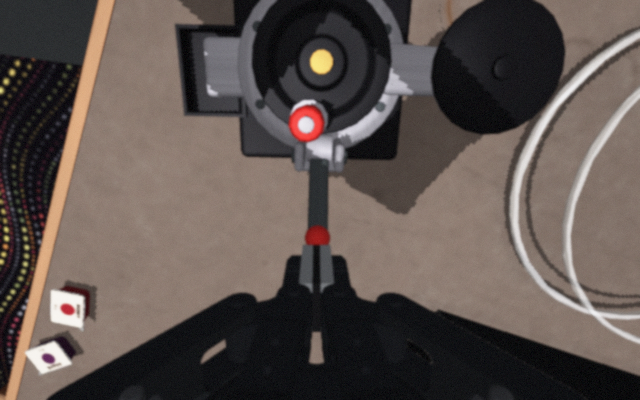

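>>> jog_arm:
  moves:
    - {"grip":255,"dx":1,"dy":0.1,"dz":0,"rx":0,"ry":0,"rz":0}
    - {"grip":255,"dx":0.7,"dy":0,"dz":0,"rx":0,"ry":0,"rz":0}
    - {"grip":255,"dx":0.4,"dy":0,"dz":0.2,"rx":0,"ry":0,"rz":0}
    - {"grip":255,"dx":0.4,"dy":0,"dz":0.25,"rx":0,"ry":0,"rz":0}
    - {"grip":255,"dx":0.4,"dy":0,"dz":0.2,"rx":0,"ry":0,"rz":0}
    - {"grip":255,"dx":0.4,"dy":0,"dz":0.15,"rx":0,"ry":0,"rz":0}

```text
t: 20.0
eef_pos: [563.5, -53.8, 171.6]
tool_rot: [0.605, 0.37, 0.597, -0.375]
contact_force: [-0.1, -2.6, 2.6]
opening: -0.4
```

```bash
python3 to.py 561 -56 139.5
```

```text
20.0 [563.46 -53.82 171.63] [-0.15 -2.62  2.64] [-0.32  0.01  0.07] -0.3769665016523081 [-0.03  0.08  0.01 -0.01 -0.1  -0.03]
[[ 0.01  0.9   0.44]
 [-0.01  0.44 -0.9 ]
 [-1.    0.    0.01]]
delta cm [ 3.21 -0.32  0.04]
```

>>> jog_arm:
  moves:
    - {"grip":255,"dx":0.4,"dy":-0.15,"dz":0.05,"rx":0,"ry":0,"rz":0}
    - {"grip":255,"dx":0.4,"dy":0,"dz":0.05,"rx":0,"ry":0,"rz":0}
    - {"grip":255,"dx":0.4,"dy":0,"dz":0.05,"rx":0,"ry":0,"rz":0}
    - {"grip":255,"dx":0.4,"dy":0,"dz":0.05,"rx":0,"ry":0,"rz":0}
    - {"grip":255,"dx":0.4,"dy":0,"dz":0,"rx":0,"ry":0,"rz":0}

```text
t: 20.42
eef_pos: [565.9, -60.2, 152.8]
tool_rot: [0.608, 0.37, 0.594, -0.376]
contact_force: [-0.5, -3.3, 6.0]
opening: -0.3
```

```bash
python3 to.py 561 -56 139.5
```

```text
20.4167 [565.87 -60.2  152.83] [-0.48 -3.35  5.95] [-0.44  0.2  -0.03] -0.31679979419177057 [-0.    0.06  0.03 -0.01 -0.1   0.  ]
[[ 0.01  0.9   0.44]
 [-0.02  0.44 -0.9 ]
 [-1.    0.    0.02]]
delta cm [ 1.32 -0.25 -0.62]
```

>>> jog_arm:
  moves:
    - {"grip":255,"dx":0.4,"dy":-0.05,"dz":-0.05,"rx":0,"ry":0,"rz":0}
    - {"grip":255,"dx":0.4,"dy":-0.05,"dz":-0.05,"rx":0,"ry":0,"rz":0}
    - {"grip":255,"dx":0.4,"dy":0,"dz":-0.05,"rx":0,"ry":0,"rz":0}
    - {"grip":255,"dx":0.3,"dy":0,"dz":0,"rx":0,"ry":0,"rz":0}

```text
t: 20.75
eef_pos: [566.2, -61.3, 139.5]
tool_rot: [0.609, 0.37, 0.592, -0.376]
contact_force: [-2.2, -0.7, 4.5]
opening: -0.2
```

```bash
python3 to.py 561 -56 138.5
```

```text
20.75 [566.25 -61.31 139.45] [-2.22 -0.68  4.53] [-0.1   0.26  0.  ] -0.15060895100398655 [-0.    0.05  0.02  0.   -0.07  0.  ]
[[ 0.02  0.9   0.44]
 [-0.02  0.44 -0.9 ]
 [-1.    0.01  0.03]]
delta cm [ 0.08 -0.24 -0.71]
```

Push a little more until it stalls on the end stop.

>>> jog_arm:
  moves:
    - {"grip":255,"dx":0.25,"dy":0,"dz":0,"rx":0,"ry":0,"rz":0}
    - {"grip":255,"dx":0.25,"dy":0,"dz":0,"rx":0,"ry":0,"rz":0}
    - {"grip":255,"dx":0.25,"dy":0,"dz":0,"rx":0,"ry":0,"rz":0}

```text
t: 21.0
eef_pos: [567.0, -61.3, 136.7]
tool_rot: [0.609, 0.37, 0.592, -0.376]
contact_force: [-7.7, -0.0, 20.2]
opening: -0.1
```

```bash
python3 to.py 561 -56 138.5
```

```text
21.0 [566.96 -61.26 136.66] [-7.7  -0.03 20.23] [0.08 1.46 0.01] -0.1441496063733412 [ 0.    0.01 -0.01  0.    0.   -0.  ]
[[ 0.02  0.9   0.44]
 [-0.02  0.44 -0.9 ]
 [-1.    0.01  0.03]]
delta cm [-0.2  -0.3  -0.73]
```

>>> jog_arm:
  moves:
    - {"grip":255,"dx":-0.5,"dy":0,"dz":0,"rx":0,"ry":0,"rz":0}
    - {"grip":255,"dx":-2,"dy":0,"dz":0,"rx":0,"ry":0,"rz":0}
    - {"grip":255,"dx":-3,"dy":0,"dz":0,"rx":0,"ry":0,"rz":0}
    - {"grip":255,"dx":-3,"dy":0,"dz":0,"rx":0,"ry":0,"rz":0}
    - {"grip":255,"dx":-3,"dy":0,"dz":0,"rx":0,"ry":0,"rz":0}
    - {"grip":255,"dx":-2,"dy":0,"dz":-2,"rx":0,"ry":0,"rz":0}
    - {"grip":255,"dx":-1,"dy":0,"dz":-3,"rx":0,"ry":0,"rz":0}
    - {"grip":255,"dx":0,"dy":0,"dz":-3,"rx":0,"ry":0,"rz":0}
    - {"grip":255,"dx":0,"dy":0,"dz":-1,"rx":0,"ry":0,"rz":0}
    - {"grip":255,"dx":0,"dy":0,"dz":0,"rx":0,"ry":0,"rz":0}
    - {"grip":255,"dx":0,"dy":0,"dz":0,"rx":0,"ry":0,"rz":0}

```text
t: 21.92
eef_pos: [518.0, 30.7, 277.2]
tool_rot: [0.601, 0.372, 0.6, -0.375]
contact_force: [0.1, 0.5, 0.2]
opening: -0.0
```

```bash
python3 look.py pics/w7.png; python3 to.py; python3 - <<'E'
import cv2
im=cv2.imread('pics/w7.png');im=im[80:380,150:490]; cv2.imwrite('pics/w7c.png',cv2.resize(im,None,fx=2,fy=2,interpolation=2))
E
```

```text
21.9167 [518.   30.7 277.2] [0.1 0.5 0.2] -0.04068208034541424 [-0.1  0.1  1.7 -0.   1.4 -0.6]
mill [318.4 156. ] 0.71 [516.2  38.7   0. ]
wheel_axis [316.  176.5] 0.9 [512.6  40.3 124. ]
handle_mid [311.  224.2] 0.77 [525.1   5.8 145. ]
spindle [319.4 173.5] 0.97 [515.8  41.4 112. ]
22.2167 [518.76  29.27 277.5 ] [-0.43 -0.01  0.01] [-0.05  0.01 -0.02] -0.2923712836713343 [ 0. -0. -0.  0.  0. -0.]
[[-0.    0.9   0.44]
 [-0.    0.44 -0.9 ]
 [-1.   -0.    0.  ]]
```

View pics/w7c.png

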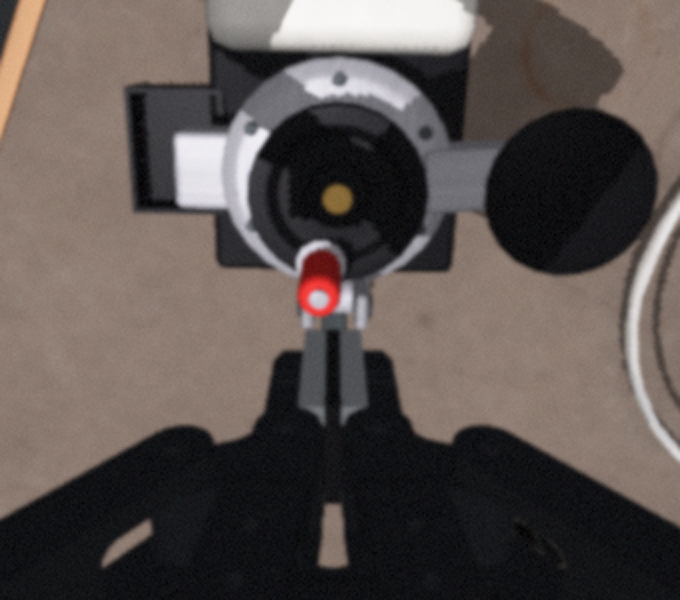

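>>> jog_arm:
  moves:
    - {"grip":255,"dx":-2,"dy":0,"dz":-3,"rx":0,"ry":0,"rz":0}
    - {"grip":255,"dx":-2,"dy":0,"dz":-3,"rx":0,"ry":0,"rz":0}
    - {"grip":150,"dx":0,"dy":0,"dz":-2,"rx":0,"ry":0,"rz":0}
    - {"grip":0,"dx":0,"dy":0,"dz":0,"rx":0,"ry":0,"rz":0}
    - {"grip":0,"dx":0,"dy":0,"dz":0,"rx":0,"ry":0,"rz":0}
    - {"grip":0,"dx":0,"dy":0,"dz":0,"rx":0,"ry":0,"rz":0}
    - {"grip":0,"dx":0,"dy":0,"dz":0,"rx":0,"ry":0,"rz":0}
    - {"grip":0,"dx":0,"dy":0,"dz":0,"rx":0,"ry":0,"rz":0}

```text
t: 22.88
eef_pos: [485.2, 97.5, 315.9]
tool_rot: [0.597, 0.375, 0.599, -0.38]
contact_force: [0.2, 0.4, 0.1]
opening: 71.9
```

```bash
python3 look.py pics/w8.png; python3 - <<'E'
from h import *
np.set_printoptions(precision=1,suppress=True)
im,dep=get_image('wrist'); f,cx,cy,Rw,t=K('wrist')
hsv=cv2.cvtColor(im,cv2.COLOR_RGB2HSV)
m=(((hsv[...,0]<8)|(hsv[...,0]>172))&(hsv[...,1]>150)&(hsv[...,2]>60)).astype('uint8')
n,l,st,c=cv2.connectedComponentsWithStats(m)
for i in range(1,n):
    if st[i,4]>25:
        v,u=np.where(l==i); D=dep[v,u]; C=np.stack([(u-cx)/f*D,(v-cy)/f*D,D],1); X=(C-t)@Rw
        print(c[i],st[i],'mean',X.mean(0),'topz',np.percentile(X[:,2],95), X[X[:,2]>X[:,2].max()-3].mean(0))
cv2.imwrite('pics/w8c.png',cv2.resize(im[80:380,150:490,::-1],None,fx=2,fy=2,interpolation=2))
E
```

```text
22.8833 [485.2  97.5 315.9] [0.2 0.4 0.1] 71.92102681490465 [ 0.  -0.   1.6 -0.   1.5 -0.4]
mill [318.2 202.4] 0.84 [513.6  39.8   0. ]
wheel_axis [317.5 238.6] 0.88 [513.   39.8 124. ]
handle_mid [312.2 278.1] 0.68 [523.3   6.2 145. ]
spindle [318.9 232.5] 0.95 [513.7  42.4 112. ]
[312.3 274.7] [304 261  17  31 364] mean [520.   14.  152.1] topz 164.10897887222347 [452.4 168.4 434.9]
[318.  315.1] [313 312  11   8  74] mean [559.7 -55.3 110.8] topz 115.4204090971574 [559.2 -52.7 114.5]
```

View pics/w8c.png

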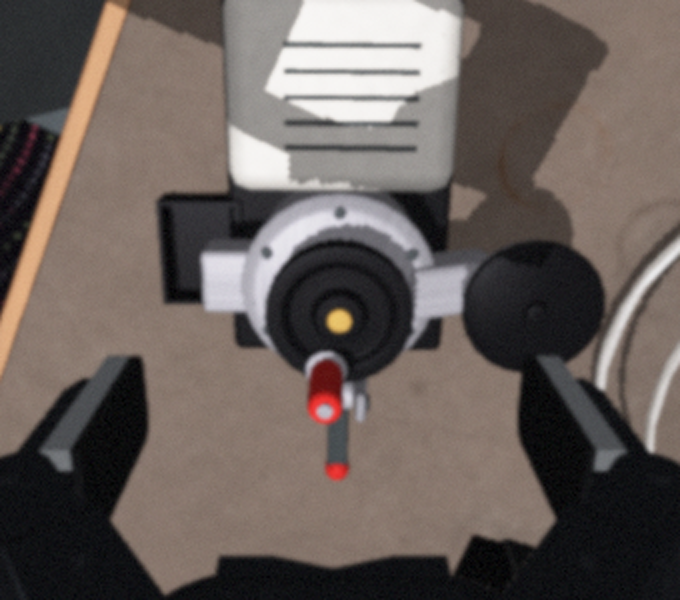

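```bash
python3 -c "
from h import *
print(ticket.sign_off())"
```

```text
the job is handed in; nothing more can be done
None
```

The mill is set for coarse muesli and clamped, and I handed the job in at about 23 s.

- **Zero stop:** with the lever up, I led the handle clockwise until it stalled at a wheel angle of about 4.95 rad. I then pressed it on to about 10 N along the circle, and the handle did not move on.
- **Back-off:** I turned it back half a turn from there. Before I let go, the arm's position was within about 0.6° of exactly half a turn. Camera views before and after clamping agree with that to a few degrees, their own accuracy.
- **Clamp:** I pressed the lever down onto its end stop, with about 20 N vertically at the end, and let go. The last depth reading puts the top of its red ball at 115 mm. That puts its centre near 107 mm, the height given for fully down.
- **Surroundings:** the gripper was open and clear of everything at hand-in, and it touched only the handle and the lever. I did not take a last picture of the other things on the table.

No check failed. The axis fit from the arm's path and the camera estimates of the axis differed by about 1 to 2 mm.

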